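# Tip the casting moulds over the kerb and lay them on the drain rack

### The arm

A 7-joint arm with a two-finger parallel gripper is mounted at the origin on the work surface. World frame = base frame: x ahead of the robot, y to its left, z up, the work surface at z = 0. Lengths are in m, angles in rad, forces in N, time in s.
With the tool pointing down it reaches from about 0.425 to 0.95 m from the base axis. Payload 4.7 kg.
Tool frame: the origin (TCP) lies midway between the tips of the shut fingers; the grasp point (between the pads) lies 19 mm behind it; z points along the fingers, y is the line along which they close (so a half turn about z gives the same grasp; the last joint's range is limited). The gripper opens to 85 mm and grips with 20 to 120 N. Pads are 22 mm wide; open, the fingers measure 114 mm over their backs; the gripper's body (76 mm by 85 mm) begins 54 mm behind the grasp point. The pads swing forward as they close: fully open they stand 13 mm farther back than shut.
Start: joints at [-1.29, 0.469, -0.049, 1.532, 0.024, 1.141, -0.082], TCP at [0.206, 0.643, 0.231] pointing down, gripper open.
Joint ranges: [-2.59, 2.59], [-0.33, 1.99], [-1.39, 1.29], [0.1, 2.45], [-1.04, 4.18], [0.21, 1.99], [-2.66, 2.66]. Speed limits (rad/s): [2.57, 2.57, 3.14, 3.14, 3.14, 3.14, 3.14].

### API

Orientations are given as [roll, pitch, yaw] about the fixed x, y, z axes, in that order (R = Rz(yaw) Ry(pitch) Rx(roll)).
In Python, from station import readout, viewer, ctrl gives the robot as it stands. The module is installed in compiled form; this text tells all that it offers.
- The arm moves only by the tool move_arm, never from a script. Its arguments are lists of equal length, an entry for each row: "translation": the shift along the world's x, y, z in units of 25 mm (1.0 is 25 mm), a list of three; "roll": the turn about the world's z in units of 6 degrees (1.0 is 6 degrees). In form: {"translation": [[dx, dy, dz], ...], "roll": [roll, ...]}. A call has 1 to 5 rows; each row is the pose to reach, as a shift and turn from the pose commanded when the call began; what a row does not reach only later rows make up. A row lasts 1/12 s, in which the tool goes at most 41.7 mm and 7.16 degrees, less where a joint would pass 70% of its speed; a pose out of reach is approached as far as the arm can. A call with a gripper value outside its range is refused whole. "fingers" is the closure, from 0 (fully open) to 1 (shut), set as the call begins (left out, the last holds). The fingers move at their own pace and stop on an object; "newtons" is the grip in N (left out, the last holds). Time passes only in rows, so rows that repeat a pose let the fingers close. It gives the time, the measured TCP pose, the force, the opening and the grip force at its end, in the units of the state.
- readout.sense(): the state, without advancing time (a new reading comes with each control period).
- viewer.get_image(name): name is "scene" or "side" or "wrist"; returns the picture (480x640x3 uint8, red, green, blue); there is no depth.
- viewer.get_calibration(name): a dict with "K" (3x3 intrinsics, pixels), "extrinsics" (4x4, takes a point from camera to world coordinates). Camera axes: x right, y down, z forward; pixel columns grow to the right and rows downward; lengths in m; the calibration is good to about 2 mm. A picture is of the moment at which its call begins: read the wrist's pose just before it. get_calibration takes no time and is no camera call; for the wrist camera it gives the pose at the moment of the call.
- ctrl.close_job(): hands the job in; it is judged then, once.
The state is a dict: "t": time; "joints": joint angles; "joint_velocities": joint speeds; "joint_efforts": joint torques, N m; "eef_pos": TCP position; "tcp_rot": TCP orientation; "force": force on the tool from outside, world axes, zero at the start; "moment": the same for the moment, N m; "finger_gap": finger opening in m; "finger_force": force on a finger pad.
Only numpy, scipy, OpenCV 4.12 (cv2) and the standard library are available. Lean on these libraries where they do the work, as an engineer would, in place of code of your own. Each camera call takes 0.05 s, during which the arm holds its last target. There are 200 camera calls.

### The job

The plaster moulds standing in front of the kerb board are ready to drain: push each one over the kerb edge so that it tips onto its side on the board, never lifting a mould off the bench while it is still standing. Once all of them lie on the board, carry them to the pipe rack and leave each one lying across both pipes, flat on them between the two stop strips, with its pouring mouth towards the lower pipe and at least a finger's width of free space between neighbours. Leave the mug and the round mould where they are.

Things in the scene. Friction and masses are not known exactly. Their poses are not given: they have to be found in the camera images.
- kerb: fixed rubber-faced board 160 x 400 x 15 mm on the bench; its long front edge with a steel strip is the kerb, 15 mm high. Origin at bench height under the middle of that edge; x over the board (0 to 160 mm), y along the edge (+-200 mm), z up. Moulds stand on the -x side; tipped to +x they lie on the board on a 60 mm wide side, about 15 mm overhanging the edge, centre 50 mm above the bench
- rack: fixed drain rack: two level 22 mm pipes, 340 long, 84 between centres. Origin on the bench under its middle; x along the pipes, y across to the LOWER pipe (y = +42), z up. The plane resting on both pipes is 62 mm above the origin and drops 0.15 rad to +y; a mould on its 60 mm side has its centre 35 above it. Stop strips at y = +-78 rise 20 above it; moulds go between, held by friction
- mould1: plaster casting mould, white block 70 x 60 x 120 mm, pink bands, dark round pouring mouth in one end; about 0.5 kg; may be absent. Origin at the centre of the plain end; x along the 70 mm side, y along the 60, z along the 120 to the mouth. Starts mouth up, +x roughly towards the kerb (up to 0.2 rad off), 10 to 40 mm from it. 2 to 3 N near the top tips it; past 40 degrees it falls by itself
- mould2: same as mould1
- mould3: same as mould1
- mug: white mug, 76 mm wide, 85 mm high, origin at its underside; stands beyond the work, to be left alone
- round_mould: round plaster mould 90 mm wide, 62 mm high, origin at its underside; to be left alone
Mind the look-alikes: they are no part of the job. Leave any blue or purple look-alike of the mould3 alone.

How it is judged:
On the way:
1. every mould present lies on its side on the kerb board, at rest, all of them at once (angle between mould1's own z axis and vertical between 1.42 and 1.72 rad and x of mould1 in the frame of kerb between -0.07 and 0.22 m and y of mould1 in the frame of kerb between -0.2 and 0.2 m and height (world z) of mould1 between 0.04 and 0.06 m and linear speed of each of mould1, mould2, mould3 below 0.03 m/s and angle between mould2's own z axis and vertical between 1.42 and 1.72 rad and x of mould2 in the frame of kerb between -0.07 and 0.22 m and y of mould2 in the frame of kerb between -0.2 and 0.2 m and height (world z) of mould2 between 0.04 and 0.06 m and angle between mould3's own z axis and vertical between 1.42 and 1.72 rad and x of mould3 in the frame of kerb between -0.07 and 0.22 m and y of mould3 in the frame of kerb between -0.2 and 0.2 m and height (world z) of mould3 between 0.04 and 0.06 m), for 0.2 s.
At the end, for the whole second after the job is handed in: Every mould present rests across both pipes: centred within 30 mm across them, its origin within 160 mm of the rack's middle along them, mouth to the lower pipe (axis 0.08 to 0.22 rad below level), within 0.35 rad of square, neighbours' origins at least 72 mm apart (angle between mould1's own z axis and vertical between 1.65 and 1.79 rad and y of mould1 in the frame of rack between -0.09 and -0.03 m and x of mould1 in the frame of rack between -0.16 and 0.16 m and angle between the z axis of each of mould1, mould2, mould3 and the y axis of rack, either way round below 0.35 rad and height (world z) of mould1 between 0.09 and 0.12 m and linear speed of each of mould1, mould2, mould3 below 0.01 m/s and angle between mould2's own z axis and vertical between 1.65 and 1.79 rad and y of mould2 in the frame of rack between -0.09 and -0.03 m and x of mould2 in the frame of rack between -0.16 and 0.16 m and height (world z) of mould2 between 0.09 and 0.12 m and angle between mould3's own z axis and vertical between 1.65 and 1.79 rad and y of mould3 in the frame of rack between -0.09 and -0.03 m and x of mould3 in the frame of rack between -0.16 and 0.16 m and height (world z) of mould3 between 0.09 and 0.12 m and horizontal distance between mould1 and mould2 above 0.072 m and horizontal distance between each of mould1, mould2 and mould3 above 0.072 m); the robot touches nothing.
It fails at once if a mould is lifted more than 35 mm off the bench while it still stands upright ((angle between mould1's own z axis and vertical below 0.4 rad and height (world z) of mould1 above 0.035 m) or (angle between mould2's own z axis and vertical below 0.4 rad and height (world z) of mould2 above 0.035 m) or (angle between mould3's own z axis and vertical below 0.4 rad and height (world z) of mould3 above 0.035 m)).
It fails at once if a bystander is moved by more than 30 mm (distance of any of mug, round_mould from where it was at the start of the episode above 0.03 m).
Of mould1, mould2, mould3 only 2 to 3 are there at a start; the rules pass over those that are not, and their reading is None.
At some moment in a run one of mould1, mould2, mould3 may be knocked a few centimetres aside while the robot is not near it.
It also fails if it takes over 210 s, if anything falls off the work surface, if the arm or the gripper's body presses on something with over 40 N, if the wrist force passes 120 N, or if a joint passes its speed limit or range.

## Working session

There is one attempt and no reset: what is moved stays moved. The work goes in short steps, Python scripts to look and compute and a tool call to move; the robot and the scene stay as the last step left them, time stands still between calls to the robot, and variables do not carry over. Pictures are saved under pics/ and viewed, at most 14 in all, crops included, and the job is handed in when it is done.

Besides the shell and the picture viewer there is one more tool, called after "Call:" in YAML: its name, and indented under it one key for each argument. move_arm: Moves the arm, as the interface text tells. Its arguments: {"type":"object","properties":{"translation":{"type":"array","items":{"type":"array","items":{"type":"number"}}},"roll":{"type":"array","items":{"type":"number"}},"fingers":{"type":"number"},"newtons":{"type":"number"}},"required":["translation","roll"]}

```bash
mkdir -p pics
cat > h.py <<'E'
import numpy as np, cv2
from station import readout, viewer, ctrl
def snap(n,f):
    c=viewer.get_calibration(n); im=viewer.get_image(n); cv2.imwrite('pics/'+f,im[:,:,::-1]); np.savez('pics/'+f+'.npz',K=c['K'],E=c['extrinsics']); return im
def ray(f,px,z):
    d=np.load('pics/'+f+'.npz'); K,E=d['K'],d['E']; px=np.atleast_2d(px)
    v=(np.linalg.inv(K)@np.c_[px,np.ones(len(px))].T).T@E[:3,:3].T; o=E[:3,3]
    return o+v*((np.broadcast_to(z,len(px))-o[2])/v[:,2])[:,None]
def proj(f,P):
    d=np.load('pics/'+f+'.npz'); K,E=d['K'],d['E']; P=np.atleast_2d(P)
    c=(P-E[:3,3])@E[:3,:3]; q=c@K.T; return q[:,:2]/q[:,2:]
E
python3 - <<'E'
from h import *
np.set_printoptions(precision=3,suppress=True)
for n in('scene','side','wrist'):
    snap(n,n+'0.png'); c=viewer.get_calibration(n); print(n,c['K'],c['extrinsics'])
print(readout.sense())
E
```

```text
scene [[542.488   0.    326.132]
 [  0.    542.488 243.715]
 [  0.      0.      1.   ]] [[-0.044  0.745 -0.665  1.415]
 [ 0.999  0.02  -0.044  0.038]
 [-0.019 -0.667 -0.745  0.984]
 [ 0.     0.     0.     1.   ]]
side [[538.756   0.    309.288]
 [  0.    538.756 239.855]
 [  0.      0.      1.   ]] [[ 0.881 -0.261  0.395  0.106]
 [-0.473 -0.48   0.738 -0.915]
 [-0.003 -0.837 -0.547  0.706]
 [ 0.     0.     0.     1.   ]]
wrist [[422.477   0.    317.964]
 [  0.    422.477 245.224]
 [  0.      0.      1.   ]] [[ 0.304  0.913  0.273  0.136]
 [ 0.953 -0.291 -0.089  0.665]
 [-0.002  0.287 -0.958  0.372]
 [ 0.     0.     0.     1.   ]]
{'t': 0.15, 'joints': array([-1.29 ,  0.469, -0.049,  1.533,  0.024,  1.141, -0.082]), 'joint_velocities': array([-0.   , -0.001,  0.001, -0.002, -0.   ,  0.001,  0.001]), 'joint_efforts': array([  0.   , -51.077,  -0.047, -23.798,   0.011,   0.005,   0.   ]), 'eef_pos': array([0.206, 0.642, 0.23 ]), 'tcp_rot': array([-3.14 ,  0.   ,  2.832]), 'force': array([-0.153,  0.752,  0.6  ]), 'moment': array([ 0.015, -0.02 ,  0.018]), 'finger_force': 0.0, 'finger_gap': 0.08503317935553016}
```

View pics/scene0.png

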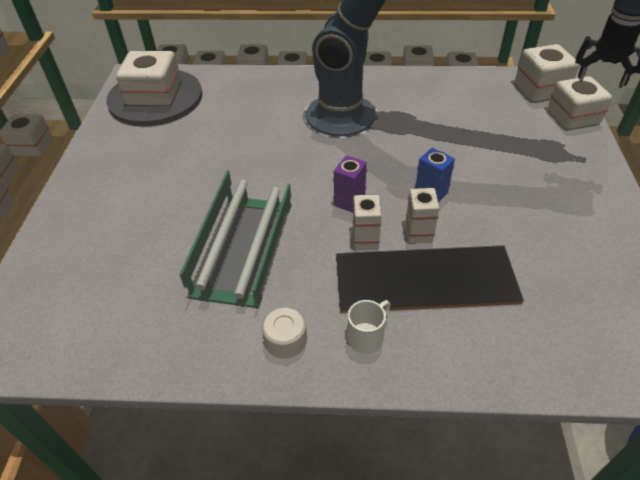

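View pics/side0.png

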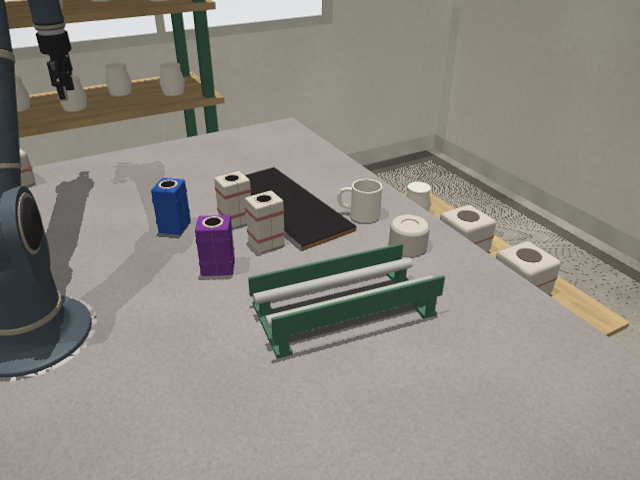

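White moulds stand at scene (367,222) and (422,215). The look-alikes are purple (350,183), blue (436,173) and the big blocks at (547,70) and (580,100); the round mould is at (284,330) and the mug at (367,325). Two moulds are present. Next is a close crop, which also covers the rack and board.

Run:
```python
import cv2,numpy as np
a=cv2.imread('pics/scene0.png');b=cv2.imread('pics/side0.png')
A=cv2.resize(a[150:315,170:530],None,fx=2.2,fy=2.2,interpolation=cv2.INTER_CUBIC)
B=cv2.resize(b[160:360,200:460],None,fx=3,fy=3,interpolation=cv2.INTER_CUBIC)
print(A.shape,B.shape)
cv2.imwrite('pics/cA.png',A);cv2.imwrite('pics/cB.png',B)
```

```text
(363, 792, 3) (600, 780, 3)
```

View pics/cA.png

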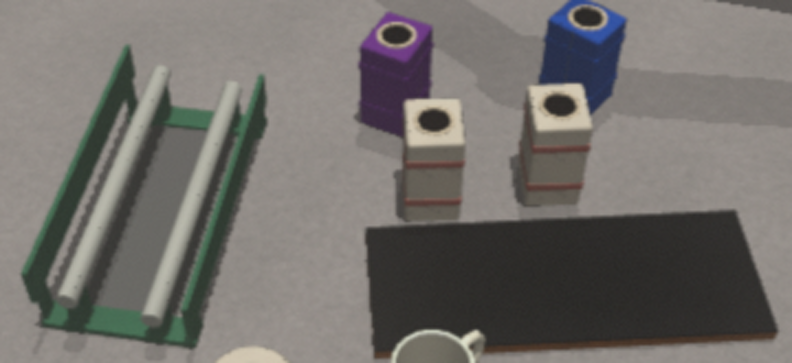

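View pics/cB.png

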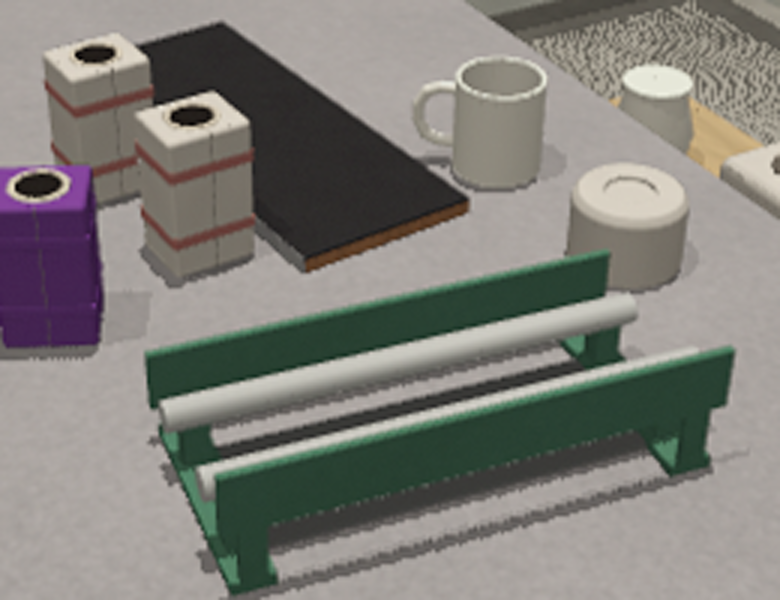

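Run:
```python
from h import *
np.set_printoptions(precision=4,suppress=True)
S=lambda a:np.array(a,float)/2.2+[170,150]; D=lambda a:np.array(a,float)/3+[200,160]
def P(f):
    d=np.load('pics/'+f+'.npz'); return d['K']@np.linalg.inv(d['E'])[:3]
def tri(a,b):
    X=cv2.triangulatePoints(P('scene0.png'),P('side0.png'),S(a).reshape(2,1),D(b).reshape(2,1)); X=(X[:3]/X[3]).ravel()
    return X, proj('scene0.png',X)[0]-S(a)
for n,a,b in [('pipe-y -x',(163,70),(207,484)),('pipe-y +x',(68,298),(698,352)),('pipe+y -x',(233,85),(168,415)),('pipe+y +x',(153,319),(632,305)),
 ('strip-y -x',(127,47),(217,478)),('strip-y +x',(25,275),(733,350)),('strip+y -x',(262,77),(147,353)),('strip+y +x',(190,318),(607,254))]: print(n,*tri(a,b))
b=ray('scene0.png',S([(366,228),(736,211),(775,333),(376,353)]),.015); print('board',b)
print(np.linalg.norm(b-np.roll(b,-1,0),axis=1))
for c in ([(406,100),(460,99),(464,144),(403,146)],[(528,87),(584,84),(591,128),(531,132)]):
    m=ray('scene0.png',S(c),.12); print(m[:,:2],m.mean(0),np.linalg.norm(m-np.roll(m,-1,0),axis=1), np.arctan2(*(m[3]-m[0]+m[2]-m[1])[[1,0]]))
print('purple,blue',ray('scene0.png',S([(396,36),(587,18)]),.12))
print('mug,round',ray('scene0.png',[(367,312),(284,325)],[.085,.062]))
```

```text
pipe-y -x [ 0.3839 -0.237   0.0577] [-0.6379  0.6666]
pipe-y +x [ 0.7205 -0.2798  0.0624] [-0.4334  0.3041]
pipe+y -x [ 0.3946 -0.1544  0.0464] [-0.4002  0.449 ]
pipe+y +x [ 0.731  -0.1973  0.0453] [-0.5271  0.4074]
strip-y -x [ 0.3783 -0.2728  0.0903] [ 0.2524 -0.2634]
strip-y +x [ 0.7147 -0.3169  0.0904] [-0.1965  0.1325]
strip+y -x [ 0.3998 -0.1167  0.0672] [ 0.325  -0.3856]
strip+y +x [ 0.7393 -0.1568  0.0613] [ 0.047  -0.0383]
board [[0.5808 0.0069 0.015 ]
 [0.5458 0.4041 0.015 ]
 [0.7064 0.4144 0.015 ]
 [0.7423 0.0218 0.015 ]]
[0.3988 0.161  0.3942 0.1621]
[[0.4922 0.0468]
 [0.4893 0.1036]
 [0.556  0.1062]
 [0.5604 0.0444]] [0.5245 0.0753 0.12  ] [0.0569 0.0667 0.062  0.0682] 0.0017720248444550038
[[0.469  0.176 ]
 [0.463  0.2355]
 [0.5296 0.2367]
 [0.5369 0.1751]] [0.4996 0.2058 0.12  ] [0.0599 0.0667 0.0621 0.0679] 0.00182836980230847
purple,blue [[0.3887 0.0348 0.12  ]
 [0.3531 0.2487 0.12  ]]
mug,round [[ 0.7931  0.0751  0.085 ]
 [ 0.8139 -0.091   0.062 ]]
```

Findings:
- **Moulds:** two are present. A is at about (.525, .075) and B at about (.500, .206). The purple and blue ones are the look-alikes.
- **Rack:** centre about (.558, -.217), yaw -0.126. The lower pipe is on its +y side.
- **Kerb:** origin about (.563, .206), yaw +0.088.

Now I'll move above the gap behind A with the fingers shut.

Call:
move_arm:
  translation:
    - [0.4,-0.9,0]
    - [0.8,-1.8,0]
    - [1.2,-2.7,0]
    - [1.6,-3.6,0]
    - [2.0,-4.5,0]
  roll: [-1.05,-2.1,-3.15,-4.2,-5.25]
  fingers: 1

```text
t: 0.57
eef_pos: [0.256, 0.529, 0.231]
tcp_rot: [-3.141, 0.0, 2.277]
force: [0.2, -0.6, -0.8]
finger_gap: 0.0259
finger_force: 0.0
```

Call:
move_arm:
  translation:
    - [0.4,-0.9,0]
    - [0.8,-1.8,0]
    - [1.2,-2.7,0]
    - [1.6,-3.6,0]
    - [2.0,-4.5,0]
  roll: [-1.05,-2.1,-3.15,-4.2,-5.25]

```text
t: 0.98
eef_pos: [0.306, 0.4166, 0.2311]
tcp_rot: [-3.141, 0.0, 1.727]
force: [0.5, 0.4, 1.0]
finger_gap: 0.0002
finger_force: 0.0
```

Call:
move_arm:
  translation:
    - [0.4,-0.9,0]
    - [0.8,-1.8,0]
    - [1.2,-2.7,0]
    - [1.6,-3.6,0]
    - [2.0,-4.5,0]
  roll: [-1.05,-2.1,-3.15,-4.2,-5.25]

```text
t: 1.4
eef_pos: [0.3559, 0.3041, 0.2312]
tcp_rot: [-3.141, 0.0, 1.177]
force: [0.4, -0.1, 0.1]
finger_gap: 0.0001
finger_force: 0.0
```

Call:
move_arm:
  translation:
    - [0.4,-0.9,0]
    - [0.8,-1.8,0]
    - [1.2,-2.7,0]
    - [1.6,-3.6,0]
    - [2.0,-4.5,0]
  roll: [-1.05,-2.1,-3.15,-4.2,-5.25]

```text
t: 1.82
eef_pos: [0.4059, 0.1917, 0.2313]
tcp_rot: [-3.141, 0.0, 0.627]
force: [-0.2, 0.1, -0.4]
finger_gap: -0.0001
finger_force: 0.0
```

Call:
move_arm:
  translation:
    - [0.4,-0.9,0]
    - [0.8,-1.8,0]
    - [1.2,-2.7,0]
    - [1.6,-3.6,0]
    - [2.0,-4.5,0]
  roll: [-1.05,-2.1,-3.15,-4.2,-5.25]

```text
t: 2.23
eef_pos: [0.4559, 0.0793, 0.2313]
tcp_rot: [-3.141, -0.0, 0.078]
force: [0.3, -0.2, -0.4]
finger_gap: 0.0
finger_force: 0.0
```

Run:
```python
from h import *
np.set_printoptions(precision=3,suppress=True)
s=readout.sense(); print(s['t'],s['joints'],s['eef_pos'],s['tcp_rot'],s['finger_gap'])
snap('wrist','w1.png')
```

```text
2.2333 [-0.862  0.123  0.663  2.045 -0.09   1.002 -1.647] [0.456 0.079 0.231] [-3.141 -0.     0.078] 3.8141132883380666e-07
```

View pics/w1.png

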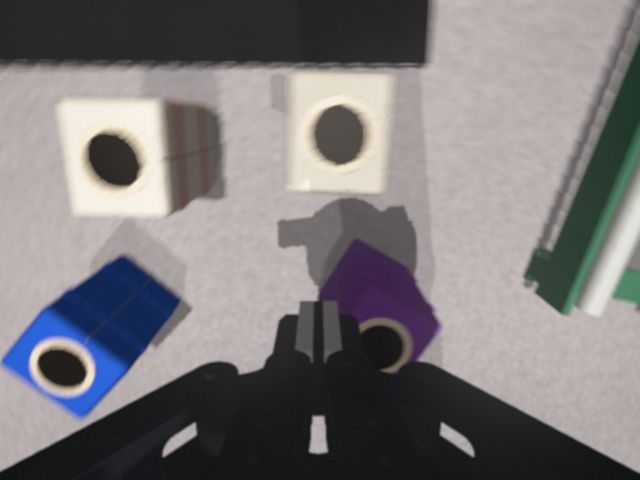

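Wrist view: A's top is centred near (340,131), B's near (114,157), and purple reaches up to (357,240) and (375,290).

Run:
```python
from h import *
np.set_printoptions(precision=3,suppress=True)
f='w1.png'
A=ray(f,[(290,71),(395,73),(384,192),(288,190)],.12);B=ray(f,[(58,99),(163,97),(169,215),(74,216)],.12)
for m in(A,B): print(m[:,:2],m.mean(0)[:2],np.linalg.norm(m-np.roll(m,-1,0),axis=1))
print('kerb edge',ray(f,[(10,66),(420,66)],.008)[:,:2])
print('purple',ray(f,[(357,240),(383,290),(440,325)],[0,.12,.12])[:,:2])
```

```text
[[0.553 0.102]
 [0.557 0.044]
 [0.49  0.042]
 [0.487 0.099]] [0.522 0.072] [0.058 0.067 0.058 0.066]
[[0.528 0.232]
 [0.534 0.173]
 [0.466 0.171]
 [0.461 0.229]] [0.497 0.201] [0.059 0.068 0.058 0.068]
kerb edge [[0.55  0.333]
 [0.576 0.006]]
purple [[ 0.426  0.04 ]
 [ 0.427  0.034]
 [ 0.405 -0.006]]
```

Call:
move_arm:
  translation:
    - [0.1,-0.25,-1.4]
    - [0.1,-0.25,-2.8]
    - [0.1,-0.25,-4.2]
    - [0.1,-0.25,-5.6]
    - [0.1,-0.25,-6.8]
  roll: [0,0,0,0,0]

```text
t: 2.7
eef_pos: [0.4574, 0.0742, 0.0593]
tcp_rot: [3.141, 0.001, 0.084]
force: [0.6, 1.3, 0.8]
finger_gap: 0.0001
finger_force: 0.0
```

Call:
move_arm:
  translation:
    - [0.2,0,0]
    - [0.4,0,0]
    - [0.6,0,0]
    - [0.8,0,0]
    - [1.0,0,0]
  roll: [0,0,0,0,0]

```text
t: 3.12
eef_pos: [0.4836, 0.0744, 0.0629]
tcp_rot: [-3.14, -0.0, 0.083]
force: [-4.2, 0.9, 4.4]
finger_gap: 0.0002
finger_force: 1.8
```

Call:
move_arm:
  translation:
    - [0.08,0,0]
    - [0.16,0,0]
    - [0.24,0,0]
    - [0.32,0.02,0]
    - [0.4,0.03,0]
  roll: [0,0,0,0,0]

```text
t: 3.53
eef_pos: [0.4918, 0.0748, 0.062]
tcp_rot: [-3.141, 0.003, 0.083]
force: [-7.9, -1.2, 9.8]
finger_gap: -0.0
finger_force: 2.4
```

Run:
```python
from h import *
s=readout.sense(); print(s['force'],s['eef_pos'],s['t'])
a=snap('side','s2.png')
b=snap('scene','c2.png')
A=cv2.resize(a[130:290,140:340],None,fx=3,fy=3)
B=cv2.resize(b[130:310,320:540],(600,491))
print(A.shape,B.shape)
cv2.imwrite('pics/x.png',cv2.resize(np.hstack([A[:480],B[:480]]),None,fx=.66,fy=.66)[:,:,::-1])
```

```text
[-7.93830848 -1.17089297  9.82945918] [0.49180894 0.07480797 0.0619716 ] 3.5333
(480, 600, 3) (491, 600, 3)
```

View pics/x.png

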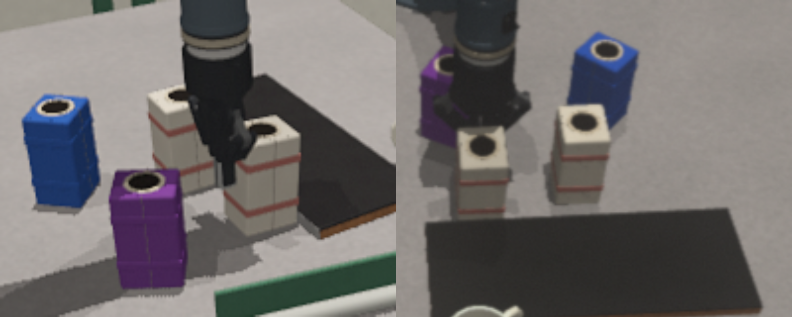

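A is upright and almost at the kerb; the upward force comes from the knuckle resting on A's top edge. I'll back off, rise and push near the top.

Call:
move_arm:
  translation:
    - [-0.4,0,0]
    - [-0.6,0,0.3]
    - [-0.6,0,1.0]
    - [-0.6,0,1.5]
    - [-0.6,0,1.5]
  roll: [0,0,0,0,0]

```text
t: 4.05
eef_pos: [0.4804, 0.0754, 0.1015]
tcp_rot: [-3.14, -0.007, 0.083]
force: [1.0, -0.1, 0.6]
finger_gap: 0.0
finger_force: 0.0
```

Call:
move_arm:
  translation:
    - [0.2,0,0]
    - [0.4,0.03,0]
    - [0.6,0.05,0]
    - [0.8,0.07,0]
    - [1.0,0.09,0]
  roll: [0,0,0,0,0]

```text
t: 4.47
eef_pos: [0.5023, 0.0769, 0.098]
tcp_rot: [3.141, 0.004, 0.083]
force: [-5.0, -0.3, 4.6]
finger_gap: -0.0003
finger_force: 2.9
```

Call:
move_arm:
  translation:
    - [0.2,0,0]
    - [0.4,0.03,0]
    - [0.6,0.05,0]
    - [0.8,0.07,0]
    - [1.0,0.09,0]
  roll: [0,0,0,0,0]

```text
t: 4.88
eef_pos: [0.5296, 0.0794, 0.0991]
tcp_rot: [3.141, -0.002, 0.083]
force: [-0.6, -0.6, 5.3]
finger_gap: 0.0002
finger_force: 2.0
```

Run:
```python
from h import *
s=readout.sense(); print(s['force'],s['eef_pos'],s['t'])
a=snap('side','s3.png')
A=cv2.resize(a[130:290,140:340],None,fx=2,fy=2)
cv2.imwrite('pics/x2.png',A[:,:,::-1])
```

```text
[-0.58129092 -0.60575715  5.25827695] [0.52964616 0.07935625 0.0990823 ] 4.8833
```

View pics/x2.png

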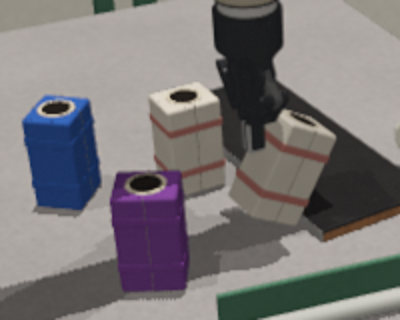

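Call:
move_arm:
  translation:
    - [0.25,0.02,0]
    - [0.5,0.03,0]
    - [0.75,0.05,0]
    - [1.0,0.07,0]
    - [1.3,0.09,0]
  roll: [0,0,0,0,0]

```text
t: 5.35
eef_pos: [0.5614, 0.0817, 0.0986]
tcp_rot: [3.141, -0.0, 0.083]
force: [0.4, 0.2, -0.3]
finger_gap: 0.0004
finger_force: 0.0
```

Call:
move_arm:
  translation:
    - [0.2,0,0]
    - [0.2,0,0]
    - [-0.5,0,0.5]
    - [-1.5,0,1.5]
    - [-2.5,0,2.5]
  roll: [0,0,0,0,0]

```text
t: 5.77
eef_pos: [0.4969, 0.0811, 0.1609]
tcp_rot: [3.14, 0.003, 0.082]
force: [-0.2, 0.6, 1.8]
finger_gap: -0.0002
finger_force: 0.0
```

Call:
move_arm:
  translation:
    - [-0.8,1.3,0]
    - [-1.6,2.6,0]
    - [-2.2,3.9,0]
    - [-2.4,4.8,0]
    - [-2.4,4.8,0]
  roll: [0,0,0,0,0]

```text
t: 6.18
eef_pos: [0.4361, 0.2072, 0.1613]
tcp_rot: [-3.139, 0.0, 0.092]
force: [0.4, 0.3, 0.7]
finger_gap: -0.0001
finger_force: 0.0
```

Run:
```python
from h import *
s=readout.sense(); print(s['force'],s['eef_pos'],s['t'])
a=snap('wrist','w4.png')
```

```text
[0.37394308 0.34167967 0.72680338] [0.43612489 0.20719411 0.16130325] 6.1833
```

View pics/w4.png

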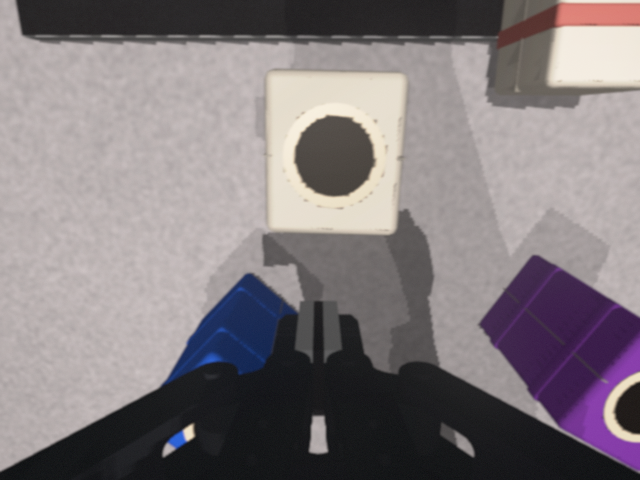

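A lies on the board (top right); B is still standing, centred near (336,152). Next I'll lower behind B and slide it to the kerb.

Call:
move_arm:
  translation:
    - [0,-0.25,-1.2]
    - [0,-0.25,-2.4]
    - [0,-0.25,-3.4]
    - [0,-0.25,-3.8]
    - [0.1,-0.25,-3.8]
  roll: [0,0,0,0,0]

```text
t: 6.65
eef_pos: [0.4392, 0.1934, 0.0644]
tcp_rot: [3.138, 0.005, 0.081]
force: [-0.0, -0.4, 0.4]
finger_gap: -0.0004
finger_force: 0.0
```

Call:
move_arm:
  translation:
    - [0.2,0,0]
    - [0.4,0,0]
    - [0.6,0,0]
    - [0.8,0,0]
    - [1.0,0,0]
  roll: [0,0,0,0,0]

```text
t: 7.07
eef_pos: [0.4649, 0.1954, 0.0672]
tcp_rot: [-3.141, 0.003, 0.083]
force: [-5.8, -1.0, 5.2]
finger_gap: 0.0
finger_force: 2.6
```

Call:
move_arm:
  translation:
    - [0.15,0,0]
    - [0.3,0.02,0]
    - [0.45,0.04,0]
    - [0.6,0.06,0]
    - [0.7,0.06,0]
  roll: [0,0,0,0,0]

```text
t: 7.48
eef_pos: [0.4827, 0.1971, 0.0673]
tcp_rot: [-3.141, 0.002, 0.084]
force: [-8.7, -0.7, 8.4]
finger_gap: -0.0
finger_force: 4.6
```

Call:
move_arm:
  translation:
    - [-0.4,0,0]
    - [-0.6,0,0.3]
    - [-0.6,0,1.0]
    - [-0.6,0,1.4]
    - [-0.6,0,1.4]
  roll: [0,0,0,0,0]

```text
t: 7.9
eef_pos: [0.4704, 0.1978, 0.1042]
tcp_rot: [-3.139, -0.006, 0.083]
force: [0.1, -0.5, -0.8]
finger_gap: -0.0001
finger_force: 0.0
```

Call:
move_arm:
  translation:
    - [0.2,0,0]
    - [0.4,0.03,0]
    - [0.6,0.05,0]
    - [0.8,0.07,0]
    - [1.0,0.09,0]
  roll: [0,0,0,0,0]

```text
t: 8.32
eef_pos: [0.4924, 0.1991, 0.1007]
tcp_rot: [3.141, 0.004, 0.083]
force: [-6.0, 0.3, 6.2]
finger_gap: -0.0001
finger_force: 3.1
```

Call:
move_arm:
  translation:
    - [0.2,0,0]
    - [0.4,0.03,0]
    - [0.6,0.05,0]
    - [0.8,0.07,0]
    - [1.0,0.09,0]
  roll: [0,0,0,0,0]

```text
t: 8.73
eef_pos: [0.5192, 0.2013, 0.1014]
tcp_rot: [3.141, -0.0, 0.083]
force: [-2.2, 0.2, 4.8]
finger_gap: 0.0001
finger_force: 2.0
```

Call:
move_arm:
  translation:
    - [0.25,0.02,0]
    - [0.5,0.03,0]
    - [0.75,0.05,0]
    - [1.0,0.07,0]
    - [1.3,0.09,0]
  roll: [0,0,0,0,0]

```text
t: 9.15
eef_pos: [0.5514, 0.2036, 0.101]
tcp_rot: [3.141, 0.0, 0.083]
force: [0.4, 0.5, -0.2]
finger_gap: 0.0001
finger_force: 0.0
```

Run:
```python
from h import *
s=readout.sense(); print(s['force'],s['eef_pos'],s['t'])
a=snap('side','s5.png');b=snap('scene','c5.png')
A=cv2.resize(a[130:290,140:400],None,fx=2,fy=2)
B=cv2.resize(b[160:320,330:530],None,fx=2,fy=2)
cv2.imwrite('pics/x3.png',cv2.resize(np.hstack([A,B]),None,fx=.85,fy=.85)[:,:,::-1])
```

```text
[ 0.44795284  0.53940148 -0.19025436] [0.55140397 0.2035663  0.10098398] 9.15
```

View pics/x3.png

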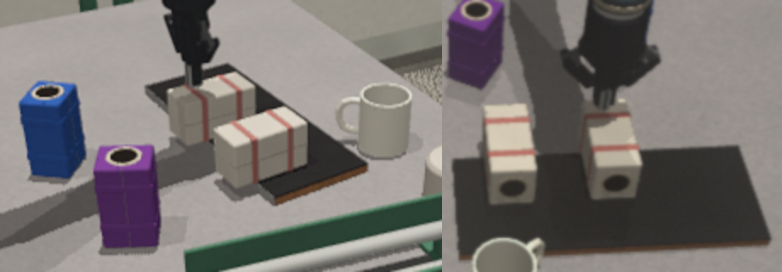

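Both moulds lie on the board. I'll retreat, open the gripper and look from above.

Call:
move_arm:
  translation:
    - [-0.5,0,0.5]
    - [-1.2,0,1.9]
    - [-1.9,-0.6,3.3]
    - [-2.2,-1.5,4.7]
    - [-2.2,-2.5,6]
  roll: [0,0,0,0,0]
  fingers: 0

```text
t: 9.67
eef_pos: [0.4936, 0.1416, 0.2523]
tcp_rot: [-3.141, 0.002, 0.086]
force: [0.6, 0.7, 0.2]
finger_gap: 0.0607
finger_force: 0.0
```

Call:
move_arm:
  translation:
    - [0,0,0]
    - [0,0,0]
    - [0,0,0]
    - [0,0,0]
    - [0,0,0]
  roll: [0,0,0,0,0]

```text
t: 10.08
eef_pos: [0.4949, 0.1421, 0.2497]
tcp_rot: [3.14, 0.003, 0.084]
force: [-0.6, 0.8, 0.5]
finger_gap: 0.0854
finger_force: 0.0
```

Run:
```python
from h import *
s=readout.sense(); print(s['eef_pos'],s['t'],s['finger_gap'])
a=snap('wrist','w6.png')
```

```text
[0.49493731 0.1420615  0.24972056] 10.0833 0.08538474547687773
```

View pics/w6.png

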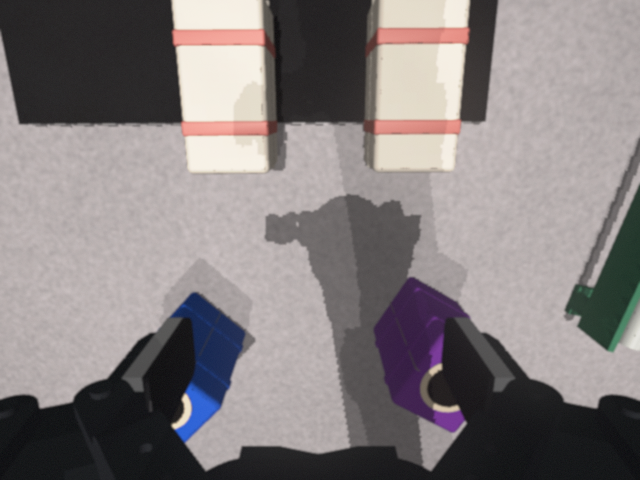

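Top faces (z=.085): B's rear edge is (189,172)-(270,172), A's is (373,170)-(454,170). Their sides run up to (173,0)/(263,0) and (378,0)/(468,0).

Run:
```python
from h import *
np.set_printoptions(precision=3,suppress=True)
for n,c in(('B',[(189,172),(270,172),(263,0),(173,0)]),('A',[(373,170),(454,170),(468,0),(378,0)])):
    p=ray('w6.png',c,.085)[:,:2]; d=(p[2]+p[3]-p[0]-p[1])/2; u=d/np.linalg.norm(d); m=(p[0]+p[1])/2
    print(n,p,'yaw',np.arctan2(u[1],u[0]),'centre',m+.06*u,'w',np.linalg.norm(p[0]-p[1]),np.linalg.norm(p[3]-p[2]))
```

```text
B [[0.523 0.236]
 [0.528 0.179]
 [0.637 0.189]
 [0.633 0.246]] yaw 0.09183100192734298 centre [0.585 0.213] w 0.05813007661551447 0.057813916682661004
A [[0.536 0.105]
 [0.541 0.047]
 [0.649 0.057]
 [0.644 0.115]] yaw 0.0943886586829261 centre [0.598 0.082] w 0.05815873702150446 0.057921014582226114
```

Call:
move_arm:
  translation:
    - [1.2,-0.8,0]
    - [2.4,-1.6,0]
    - [3.6,-2.4,0]
    - [4.1,-2.4,-0.8]
    - [4.1,-2.4,-2.2]
  roll: [0,0,0,0,0]
  fingers: 0
  newtons: 30

```text
t: 10.55
eef_pos: [0.6039, 0.0794, 0.198]
tcp_rot: [3.14, -0.009, 0.08]
force: [1.0, 1.4, -0.2]
finger_gap: 0.0854
finger_force: 0.0
```

Call:
move_arm:
  translation:
    - [0,0,-1.2]
    - [0,0,-2.4]
    - [0,0,-3.6]
    - [0,0,-4.2]
    - [0,0,-4.2]
  roll: [0,0,0,0,0]

```text
t: 10.97
eef_pos: [0.5949, 0.0814, 0.0861]
tcp_rot: [3.14, 0.01, 0.084]
force: [-0.5, 0.1, 0.6]
finger_gap: 0.0854
finger_force: 0.0
```

Call:
move_arm:
  translation:
    - [0,0,-0.6]
    - [0,0,-1.2]
    - [0,0,-1.8]
    - [0,0,-2.1]
    - [0,0,-2.1]
  roll: [0,0,0,0,0]

```text
t: 11.38
eef_pos: [0.5975, 0.0815, 0.0376]
tcp_rot: [3.141, 0.002, 0.083]
force: [-0.9, -1.0, 0.1]
finger_gap: 0.0857
finger_force: 0.0
```

Call:
move_arm:
  translation:
    - [0,0,-0.05]
    - [0,0,-0.05]
    - [0,0,-0.05]
    - [0,0,-0.05]
    - [0,0,-0.05]
  roll: [0,0,0,0,0]
  fingers: 1

```text
t: 11.8
eef_pos: [0.5991, 0.0811, 0.0385]
tcp_rot: [3.142, -0.002, 0.083]
force: [-0.5, -0.3, 4.7]
finger_gap: 0.0594
finger_force: 35.4
```

Call:
move_arm:
  translation:
    - [0,0,0]
    - [0,0,0]
    - [0,0,0]
    - [0,0,0]
    - [0,0,0]
  roll: [0,0,0,0,0]

```text
t: 12.22
eef_pos: [0.5992, 0.0811, 0.0385]
tcp_rot: [3.142, -0.002, 0.083]
force: [-0.8, -0.7, 6.2]
finger_gap: 0.0596
finger_force: 35.7
```

Call:
move_arm:
  translation:
    - [0,0,0.6]
    - [0,0,1.4]
    - [0,0,2.4]
    - [0,0,3.4]
    - [0,0,4.4]
  roll: [0,0,0,0,0]

```text
t: 12.63
eef_pos: [0.5967, 0.0815, 0.1471]
tcp_rot: [3.141, 0.003, 0.083]
force: [0.7, -0.1, -5.0]
finger_gap: 0.0597
finger_force: 34.6
```

Call:
move_arm:
  translation:
    - [0.05,-0.8,0.1]
    - [0.1,-1.6,0.2]
    - [0.2,-2.4,0.3]
    - [0.3,-3.2,0.3]
    - [0.35,-4.1,0.3]
  roll: [0.85,1.7,2.55,3.4,4.3]

```text
t: 13.05
eef_pos: [0.606, -0.0209, 0.1538]
tcp_rot: [-3.14, 0.002, 0.539]
force: [0.0, -0.2, -4.7]
finger_gap: 0.0596
finger_force: 34.7
```

Call:
move_arm:
  translation:
    - [0.05,-0.8,0]
    - [0.1,-1.6,0]
    - [0.2,-2.4,0]
    - [0.3,-3.2,0]
    - [0.35,-4.1,0]
  roll: [0.85,1.7,2.55,3.4,4.3]

```text
t: 13.47
eef_pos: [0.6147, -0.1233, 0.1534]
tcp_rot: [-3.138, 0.0, 0.989]
force: [1.6, 0.3, -4.8]
finger_gap: 0.0598
finger_force: 34.7
```

Call:
move_arm:
  translation:
    - [0.05,-0.8,0]
    - [0.1,-1.6,0]
    - [0.2,-2.4,0]
    - [0.3,-3.2,0]
    - [0.35,-4.05,0]
  roll: [0.85,1.7,2.55,3.4,4.3]

```text
t: 13.88
eef_pos: [0.6235, -0.2246, 0.1531]
tcp_rot: [-3.138, -0.002, 1.439]
force: [0.5, 0.6, -4.5]
finger_gap: 0.0602
finger_force: 34.7
```

Call:
move_arm:
  translation:
    - [0,0,0]
    - [0,0,0]
    - [0,0,0]
    - [0,0,-0.3]
    - [0,0,-0.6]
  roll: [0,0,0,0,0]

```text
t: 14.3
eef_pos: [0.6248, -0.2233, 0.1393]
tcp_rot: [3.141, -0.001, 1.436]
force: [-0.2, 0.6, -4.9]
finger_gap: 0.0598
finger_force: 34.9
```

Run:
```python
from h import *
np.set_printoptions(precision=3,suppress=True)
s=readout.sense(); print(s['eef_pos'],s['tcp_rot'],s['t'],s['joints'])
a=snap('side','s7.png');b=snap('scene','c7.png')
A=cv2.resize(a[150:370,230:460],None,fx=1.8,fy=1.8)
B=cv2.resize(b[140:320,170:380],None,fx=1.85,fy=1.85)
h=min(len(A),len(B));cv2.imwrite('pics/x4.png',np.hstack([A[:h],B[:h]])[:,:800,::-1])
```

```text
[ 0.625 -0.223  0.139] [ 3.141 -0.001  1.436] 14.3 [ 0.061  0.546  0.315  1.669 -0.199  0.958  0.313]
```

View pics/x4.png

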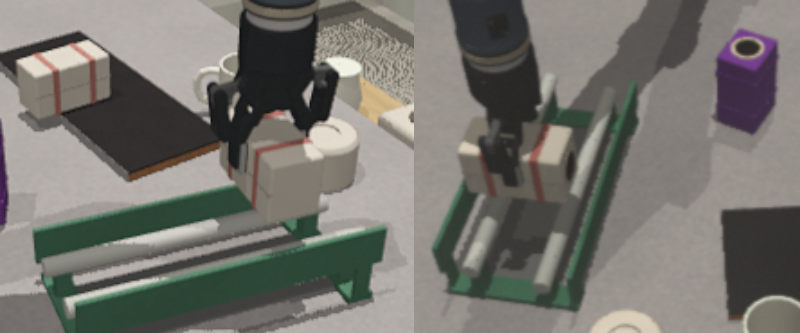

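A is over the rack with its mouth towards the lower (+y) pipe. Lowering now.

Call:
move_arm:
  translation:
    - [0,0,-0.5]
    - [0,0,-1.0]
    - [0,0,-1.4]
    - [0,0,-1.6]
    - [0,0,-1.6]
  roll: [0,0,0,0,0]

```text
t: 14.82
eef_pos: [0.6232, -0.2244, 0.0975]
tcp_rot: [-3.138, -0.001, 1.434]
force: [-0.3, -0.3, -3.9]
finger_gap: 0.0595
finger_force: 34.8
```

Call:
move_arm:
  translation:
    - [0,0,-0.1]
    - [0,0,-0.2]
    - [0,0,-0.3]
    - [0,0,-0.4]
    - [0,0,-0.4]
  roll: [0,0,0,0,0]

```text
t: 15.23
eef_pos: [0.6251, -0.2247, 0.091]
tcp_rot: [3.14, -0.001, 1.434]
force: [-1.6, 1.3, 0.5]
finger_gap: 0.06
finger_force: 35.1
```

Call:
move_arm:
  translation:
    - [0,0,-0.06]
    - [0,0,-0.12]
    - [0,0,-0.16]
    - [0,0,-0.2]
    - [0,0,-0.2]
  roll: [0,0,0,0,0]

```text
t: 15.65
eef_pos: [0.6258, -0.222, 0.0877]
tcp_rot: [3.14, -0.004, 1.435]
force: [-5.1, 8.6, 11.5]
finger_gap: 0.0599
finger_force: 36.2
```

Call:
move_arm:
  translation:
    - [0,0,0.05]
    - [0,0,0.05]
    - [0,0,0.05]
    - [0,0,0.05]
    - [0,0,0.05]
  roll: [0,0,0,0,0]
  fingers: 0

```text
t: 16.07
eef_pos: [0.6244, -0.2255, 0.0861]
tcp_rot: [3.142, 0.0, 1.433]
force: [0.2, -0.4, -0.3]
finger_gap: 0.0856
finger_force: 0.0
```

Call:
move_arm:
  translation:
    - [0,0,0.3]
    - [0,0,1.0]
    - [0,0,2.0]
    - [0,0,3.2]
    - [0,0,4.4]
  roll: [0,0,0,0,0]

```text
t: 16.48
eef_pos: [0.6241, -0.2251, 0.1973]
tcp_rot: [-3.141, 0.0, 1.434]
force: [0.2, -0.6, 0.6]
finger_gap: 0.0858
finger_force: 0.0
```

Call:
move_arm:
  translation:
    - [0,1.0,0.6]
    - [0,2.0,1.2]
    - [0,3.0,1.6]
    - [0,4.0,1.6]
    - [0,5.0,1.6]
  roll: [-0.85,-1.7,-2.55,-3.4,-4.3]

```text
t: 16.9
eef_pos: [0.6249, -0.0992, 0.2378]
tcp_rot: [3.139, -0.001, 0.979]
force: [0.0, 0.5, -0.7]
finger_gap: 0.0855
finger_force: 0.0
```

Call:
move_arm:
  translation:
    - [-0.3,1.0,0]
    - [-0.6,2.0,0]
    - [-0.9,3.0,0]
    - [-1.2,4.0,0]
    - [-1.6,5.0,0]
  roll: [-0.85,-1.7,-2.55,-3.4,-4.3]

```text
t: 17.32
eef_pos: [0.5844, 0.026, 0.2367]
tcp_rot: [3.141, -0.001, 0.528]
force: [0.4, 1.2, 0.3]
finger_gap: 0.0851
finger_force: 0.0
```

Call:
move_arm:
  translation:
    - [-0.5,1.0,0]
    - [-1.0,2.0,0]
    - [-1.5,3.0,0]
    - [-2.0,4.0,0]
    - [-2.4,5.0,0]
  roll: [-0.85,-1.7,-2.55,-3.4,-4.3]

```text
t: 17.73
eef_pos: [0.5236, 0.151, 0.2368]
tcp_rot: [-3.141, -0.0, 0.078]
force: [0.5, 0.9, 0.7]
finger_gap: 0.0852
finger_force: 0.0
```

Run:
```python
from h import *
np.set_printoptions(precision=3,suppress=True)
s=readout.sense(); print(s['eef_pos'],s['tcp_rot'],s['t'],s['finger_gap'])
w=snap('wrist','w8.png');b=snap('scene','c8.png');a=snap('side','s8.png')
W=cv2.resize(w,(480,360)); B=cv2.resize(b[150:310,180:320],(315,360));A=cv2.resize(a[200:320,250:450],(400,240)) 
W=np.hstack([W,B]); L=np.zeros((240,795,3),np.uint8); L[:,:400]=A
cv2.imwrite('pics/x5.png',np.vstack([W,L])[:,:,::-1])
```

```text
[0.524 0.151 0.237] [-3.141 -0.     0.078] 17.7333 0.08524092535827253
```

View pics/x5.png

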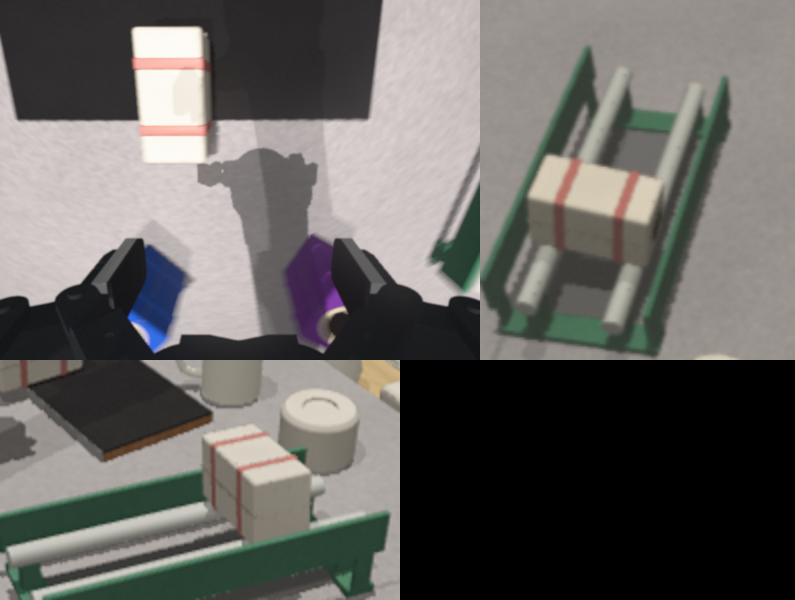

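A lies flat across both pipes; B is still on the board with corners at crop (143,161), (206,161), (206,28) and (133,28).

Run:
```python
from h import *
np.set_printoptions(precision=3,suppress=True)
p=ray('w8.png',np.array([(143,161),(206,161),(206,28),(133,28)])/.75,.085)[:,:2]
print('B',p,p.mean(0),np.arctan2(*(p[2]+p[3]-p[0]-p[1])[::-1]),np.linalg.norm(p-np.roll(p,-1,0),axis=1))
q=ray('c8.png',np.array([(63,157),(182,182),(50,203),(170,224)])/2.25+[180,150],[.141,.123,.141,.123])[:,:2]
R=np.array([[.992,-.126],[.126,.992]]); print('A rack xy',(q-[.558,-.217])@R.T)
```

```text
B [[0.525 0.241]
 [0.529 0.182]
 [0.644 0.187]
 [0.639 0.248]] [0.584 0.215] 0.05769307369825743 [0.06  0.114 0.061 0.114]
A rack xy [[ 0.048 -0.05 ]
 [ 0.047  0.067]
 [ 0.108 -0.043]
 [ 0.101  0.069]]
```

Call:
move_arm:
  translation:
    - [0.8,0.8,0]
    - [1.6,1.6,0]
    - [2.4,2.5,0]
    - [2.4,2.5,-0.8]
    - [2.4,2.5,-2.0]
  roll: [0,0,0,0,0]

```text
t: 18.3
eef_pos: [0.5884, 0.2132, 0.1885]
tcp_rot: [-3.14, -0.008, 0.084]
force: [-0.1, 0.1, -0.3]
finger_gap: 0.0856
finger_force: 0.0
```

Call:
move_arm:
  translation:
    - [0,0,-1.2]
    - [0,0,-2.4]
    - [0,0,-3.5]
    - [0,0,-4.0]
    - [0,0,-4.0]
  roll: [0,0,0,0,0]

```text
t: 18.72
eef_pos: [0.5831, 0.2106, 0.0835]
tcp_rot: [3.139, 0.005, 0.082]
force: [-0.6, -0.4, 0.3]
finger_gap: 0.0853
finger_force: 0.0
```

Call:
move_arm:
  translation:
    - [0,0,-0.6]
    - [0,0,-1.2]
    - [0,0,-1.7]
    - [0,0,-2.0]
    - [0,0,-2.0]
  roll: [0,0,0,0,0]

```text
t: 19.13
eef_pos: [0.5842, 0.2121, 0.0356]
tcp_rot: [3.141, 0.001, 0.083]
force: [-0.4, -0.5, -0.5]
finger_gap: 0.0853
finger_force: 0.0
```

Call:
move_arm:
  translation:
    - [0,0,0]
    - [0,0,0]
    - [0,0,0]
    - [0,0,0]
    - [0,0,0]
  roll: [0,0,0,0,0]
  fingers: 1

```text
t: 19.55
eef_pos: [0.5856, 0.2137, 0.0376]
tcp_rot: [-3.14, -0.003, 0.083]
force: [0.2, 2.8, 6.3]
finger_gap: 0.0597
finger_force: 34.7
```

Call:
move_arm:
  translation:
    - [0,0,0]
    - [0,0,0]
    - [0,0,0]
    - [0,0,0]
    - [0,0,0]
  roll: [0,0,0,0,0]

```text
t: 19.97
eef_pos: [0.5856, 0.2137, 0.0376]
tcp_rot: [-3.14, -0.003, 0.083]
force: [-0.6, 3.4, 5.7]
finger_gap: 0.0594
finger_force: 34.7
```

Call:
move_arm:
  translation:
    - [0,0,0.6]
    - [0,0,1.4]
    - [0,0,2.4]
    - [0,0,3.6]
    - [0,0,4.8]
  roll: [0,0,0,0,0]

```text
t: 20.38
eef_pos: [0.5826, 0.2112, 0.1554]
tcp_rot: [3.139, 0.005, 0.082]
force: [0.3, 0.1, -5.9]
finger_gap: 0.0593
finger_force: 35.3
```

Call:
move_arm:
  translation:
    - [-0.2,-0.8,0.1]
    - [-0.4,-1.6,0.2]
    - [-0.6,-2.4,0.3]
    - [-0.8,-3.3,0.3]
    - [-1.0,-4.25,0.3]
  roll: [0.7,1.4,2.1,2.8,3.5]

```text
t: 20.8
eef_pos: [0.5576, 0.105, 0.1625]
tcp_rot: [-3.141, 0.003, 0.454]
force: [-0.6, 0.5, -5.8]
finger_gap: 0.0597
finger_force: 35.4
```

Call:
move_arm:
  translation:
    - [-0.2,-0.85,0]
    - [-0.4,-1.7,0]
    - [-0.6,-2.55,0]
    - [-0.8,-3.4,0]
    - [-1.0,-4.25,0]
  roll: [0.7,1.4,2.1,2.8,3.5]

```text
t: 21.22
eef_pos: [0.5324, -0.0016, 0.1623]
tcp_rot: [-3.14, 0.003, 0.819]
force: [0.1, -0.8, -5.4]
finger_gap: 0.0599
finger_force: 35.4
```

Call:
move_arm:
  translation:
    - [-0.2,-0.85,0]
    - [-0.4,-1.7,0]
    - [-0.6,-2.55,0]
    - [-0.8,-3.4,0]
    - [-1.0,-4.25,0]
  roll: [0.7,1.4,2.1,2.8,3.5]

```text
t: 21.63
eef_pos: [0.5073, -0.1075, 0.1624]
tcp_rot: [-3.138, 0.002, 1.186]
force: [0.7, 0.7, -5.0]
finger_gap: 0.0597
finger_force: 35.3
```

Call:
move_arm:
  translation:
    - [-0.1,-0.85,0]
    - [-0.2,-1.7,0]
    - [-0.3,-2.55,0]
    - [-0.4,-3.4,0]
    - [-0.4,-4.25,0]
  roll: [0.5,1.0,1.5,2.0,2.4]

```text
t: 22.05
eef_pos: [0.4969, -0.2135, 0.1623]
tcp_rot: [-3.137, -0.0, 1.435]
force: [0.3, 0.5, -5.1]
finger_gap: 0.0596
finger_force: 35.3
```

Call:
move_arm:
  translation:
    - [0,0,0]
    - [0,0,0]
    - [0,0,-0.4]
    - [0,0,-0.9]
    - [0,0,-0.9]
  roll: [0,0,0,0,0]

```text
t: 22.47
eef_pos: [0.4973, -0.2102, 0.138]
tcp_rot: [-3.135, -0.002, 1.436]
force: [-0.2, 0.7, -6.3]
finger_gap: 0.0599
finger_force: 35.3
```

Call:
move_arm:
  translation:
    - [0,0,-0.5]
    - [0,0,-1.0]
    - [0,0,-1.4]
    - [0,0,-1.6]
    - [0,0,-1.6]
  roll: [0,0,0,0,0]

```text
t: 22.88
eef_pos: [0.4986, -0.2116, 0.0998]
tcp_rot: [-3.139, -0.001, 1.435]
force: [0.0, -0.2, -5.7]
finger_gap: 0.0593
finger_force: 35.3
```

Call:
move_arm:
  translation:
    - [0,0,-0.1]
    - [0,0,-0.2]
    - [0,0,-0.3]
    - [0,0,-0.4]
    - [0,0,-0.4]
  roll: [0,0,0,0,0]

```text
t: 23.3
eef_pos: [0.4993, -0.2124, 0.0909]
tcp_rot: [-3.141, -0.0, 1.434]
force: [-0.4, 0.5, -6.2]
finger_gap: 0.0594
finger_force: 35.4
```

Call:
move_arm:
  translation:
    - [0,0,-0.06]
    - [0,0,-0.12]
    - [0,0,-0.12]
    - [0,0,-0.12]
    - [0,0,-0.12]
  roll: [0,0,0,0,0]

```text
t: 23.72
eef_pos: [0.4998, -0.2115, 0.0897]
tcp_rot: [3.141, -0.002, 1.434]
force: [-3.7, 3.8, 6.9]
finger_gap: 0.0595
finger_force: 36.8
```

Call:
move_arm:
  translation:
    - [0,0,-0.06]
    - [0,0,-0.08]
    - [0,0,-0.08]
    - [0,0,-0.08]
    - [0,0,-0.08]
  roll: [0,0,0,0,0]

```text
t: 24.13
eef_pos: [0.5001, -0.2104, 0.0883]
tcp_rot: [3.141, -0.004, 1.435]
force: [-5.1, 7.3, 11.4]
finger_gap: 0.0597
finger_force: 37.4
```

Call:
move_arm:
  translation:
    - [0,0,0.05]
    - [0,0,0.05]
    - [0,0,0.05]
    - [0,0,0.05]
    - [0,0,0.05]
  roll: [0,0,0,0,0]
  fingers: 0

```text
t: 24.55
eef_pos: [0.4996, -0.2129, 0.0875]
tcp_rot: [3.141, 0.0, 1.433]
force: [-0.1, -0.9, -1.2]
finger_gap: 0.0853
finger_force: 0.0
```

Call:
move_arm:
  translation:
    - [0,0,0.3]
    - [0,0,1.0]
    - [0,0,2.0]
    - [0,0,3.2]
    - [0,0,4.4]
  roll: [0,0,0,0,0]

```text
t: 24.97
eef_pos: [0.499, -0.2126, 0.1987]
tcp_rot: [-3.141, 0.0, 1.433]
force: [1.5, -0.6, -0.1]
finger_gap: 0.0851
finger_force: 0.0
```

Call:
move_arm:
  translation:
    - [0,1.2,0.6]
    - [0,2.4,1.2]
    - [0,3.6,1.6]
    - [0,5.0,1.6]
    - [0,6.5,1.6]
  roll: [0,0,0,0,0]

```text
t: 25.38
eef_pos: [0.4998, -0.0495, 0.239]
tcp_rot: [3.139, -0.0, 1.432]
force: [0.7, 1.0, -0.8]
finger_gap: 0.0853
finger_force: 0.0
```

Call:
move_arm:
  translation:
    - [0,1.2,0]
    - [0,2.4,0]
    - [0,3.6,0]
    - [0,4.0,0]
    - [0,4.0,0]
  roll: [0,0,0,0,0]

```text
t: 25.8
eef_pos: [0.4994, 0.0531, 0.2378]
tcp_rot: [3.141, -0.001, 1.44]
force: [-0.5, 0.1, -0.0]
finger_gap: 0.0853
finger_force: 0.0
```

Run:
```python
from h import *
s=readout.sense(); print(s['eef_pos'],s['t'],s['force'])
b=snap('scene','c9.png');a=snap('side','s9.png')
B=cv2.resize(b[150:350,180:320],(420,600));A=cv2.resize(a[170:370,240:440],(380,380),interpolation=cv2.INTER_CUBIC)
L=np.zeros((600,380,3),np.uint8); L[:380]=A; L[380:]=cv2.resize(b[130:346,300:560],None,fx=1.46,fy=1.02)[:220,:380]
cv2.imwrite('pics/x6.png',np.hstack([B,L])[:,:,::-1])
```

```text
[0.49940028 0.05305226 0.23775614] 25.8 [-0.47179472  0.12629818 -0.01178221]
```

View pics/x6.png

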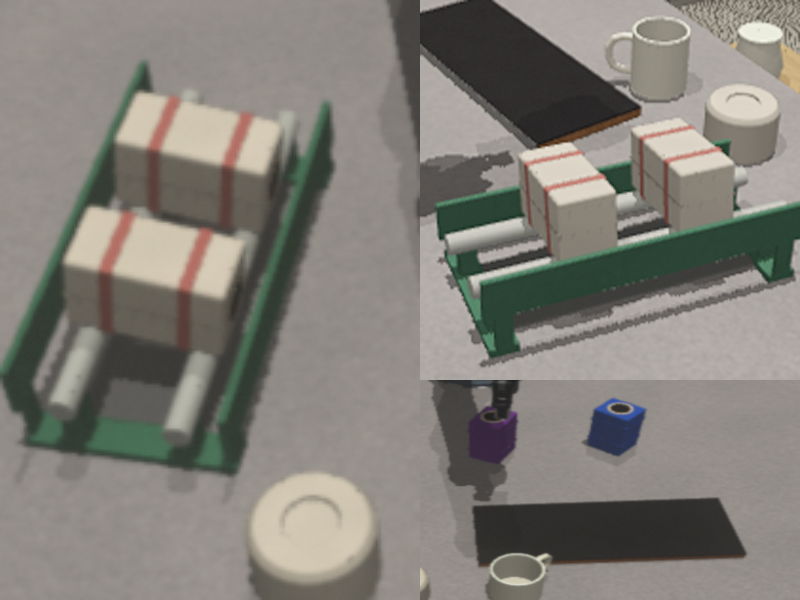

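Both moulds lie flat across the pipes with mouths towards the lower pipe and a clear gap between them. The bystanders haven't moved, so I'm handing in.

```bash
python3 -c "
from station import ctrl
print(ctrl.close_job())"
```

```text
the job is handed in; nothing more can be done
None
```

Two moulds were present. I tipped both over the kerb and carried them to the rack, where the last pictures show them flat across both pipes, mouths to the lower pipe, with a clear gap. I handed the job in at about 26 s, and no verdict came back.

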